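# Mark a casting mould in the stamping jig

### The arm

A 7-joint arm with a two-finger parallel gripper is mounted at the origin on the work surface. World frame = base frame: x ahead of the robot, y to its left, z up, the work surface at z = 0. Lengths are in m, angles in rad, forces in N, time in s.
With the tool pointing down it reaches from about 0.425 to 1.025 m from the base axis. Payload 9.4 kg.
Tool frame: the origin (TCP) lies at the very end of the fingers, on their centre line; the grasp point (between the pads) lies 19 mm behind it; z points along the fingers, x is the direction in which the jaws open and shut, and the axes are right-handed (so a half turn about z gives the same grasp; the last joint's range is limited). The gripper opens to 85 mm and grips with 20 to 120 N. Pads are 22 mm wide; open, the fingers measure 114 mm over their backs; the gripper's body (76 mm by 85 mm) begins 54 mm behind the grasp point. The pads swing forward as they close: fully open they stand 13 mm farther back than shut.
Start: joints at [1.137, 0.599, -0.003, 1.599, 0.002, 0.943, -0.08], TCP at [0.253, -0.679, 0.231] pointing down, gripper open.
Joint ranges: [-2.57, 2.57], [-0.35, 1.97], [-1.29, 1.29], [0.11, 2.56], [-1.05, 4.19], [0.11, 1.86], [-2.63, 2.63]. Speed limits (rad/s): [2.22, 2.22, 3.01, 3.01, 3.14, 3.14, 3.14].

### API

Orientations are given as a rotation vector (axis times angle).
In Python, from station import manip gives the robot as it stands. The module is installed in compiled form; this text tells all that it offers.
- The arm moves only by the tool step_arm, never from a script. Its argument "steps" is a list of rows, each a list of 4 numbers: the shift along the world's x, y, z in cm, then the turn about the world's z in degrees. In form: [[dx, dy, dz, twist], ...]. A call has 1 to 8 rows; each row is the pose to reach, as a shift and turn from the pose measured when the call began; what a row does not reach only later rows make up. A row lasts 1/10 s, in which the tool goes at most 50 mm and 8.59 degrees, less where a joint would pass 70% of its speed; a pose out of reach is approached as far as the arm can. A call with a gripper value outside its range is refused whole. "grip" is the gripper command: -1 is fully open, 1 is shut, values between are in proportion, set as the call begins (left out, the last holds). The fingers move at their own pace and stop on an object; "grip_force" is the grip in N (left out, the last holds). Time passes only in rows, so rows that repeat a pose let the fingers close. It gives the time, the measured TCP pose, the force and the opening at its end, in the units of the state.
- manip.get_obs(): the state, without advancing time (a new reading comes with each control period).
- manip.grab_frame(name): name is "scene" or "top"; returns the picture (420x560x3 uint8, red, green, blue); there is no depth.
- manip.get_calibration(name): a dict with "camera_matrix" (3x3 intrinsics, pixels), "R" (3x3) and "t" (3): a world point X has camera coordinates R X + t. Camera axes: x right, y down, z forward; pixel columns grow to the right and rows downward; lengths in m; the calibration is good to about 2 mm. A picture is of the moment at which its call begins. get_calibration takes no time and is no camera call.
- manip.job_done(): hands the job in, once; it reports no verdict.
Trained networks look in the newest picture that a camera, given by its name, has taken for a name from the list of things; names that differ only in an ending like _2 or _b are one class to them, and where a whole thing is asked for, a point or a joint stands for the part that bears it (a point fixed in the world has none). Each returns a list of dicts, best first, with "confidence" (0 to 1); they miss things now and then, are a little off and sometimes report something else, mostly with a low value. They report only what shows in the picture. A call takes as long as a camera call. They do not tell look-alikes from the thing itself.
- manip.silhouettes(camera, thing): "region" (420x560 bool, what is visible of it) and "extent" ([left, top, right, bottom] in pixels, round what is visible of it).
The state is a dict: "clock": time; "qpos": joint angles; "dq": joint speeds; "tau": joint torques, N m; "tcp_pos": TCP position; "tool_rot": TCP orientation; "wrist_force": force on the tool from outside, world axes, zero at the start; "moment": the same for the moment, N m; "finger_gap": opening from 0.0 (shut) to 1.0 (fully open).
Only numpy, scipy, OpenCV 4.12 (cv2) and the standard library are available. Lean on these libraries where they do the work, as an engineer would, in place of code of your own. Each camera call takes 0.05 s, during which the arm holds its last target. There are 200 camera calls.

### The job

Keeping it upright, put the banded plaster mould into the marking jig and slide it along the channel under the gantry until it is fully home against the end stop, then swing the red turnbutton fully across behind it to lock it in. With the mould locked, press the red plunger head right down to its stop, keep it there for about half a second and let it spring back up; leave the mould home and locked, and do not shift anything else on the bench.

Things in the scene. Friction and masses are not known exactly. Their poses are not given: they have to be found in the camera images.
- mould: The casting mould to be marked: one rigid plaster block (two halves, seam along its top), 150 mm long (own x), 60 mm wide (own y), 70 mm high, about 0.6 kg, with two blue bands round it and a dark pour spot on top. It stands upright; both ends are alike and either may go in first. Origin: centre of its underside; z up.
- jig: The marking jig, fixed to the bench: a plywood board with an open-topped channel along its own x. Origin: on the bench, on the channel's centre line; x points from the open entry to the gantry and end stop, z up. All jig figures below are mm in this frame. Board: x -160 to +140, y -55 to +55, top at z 12.
- channel_entry (a point): Entry of the channel, on the centre line on the board, jig (-31, 0, 12). Aluminium guide rails, tops at z 28: inner faces at y +-34, outer +-44, from x -5 to +120; from x -5 back to -31 they flare outwards to y +-42 inside, +-50 outside.
- mould_home (a point): Where the centre of the mould's underside is when it is fully home: jig (45, 0, 12), front end against the steel end stop (face at x 120, top at z 57), back end at x -30, top at z 82.
- gantry (a point): Top centre of the white gantry's crossbeam, jig (95, 0, 130). Beam: x 77 to 113, y +-56, z 108 to 130. Posts below it: x 83 to 107, y +-42 to +-56. The stamp's round foot (36 mm diameter) hangs below the beam to z 104 with the plunger up and just meets the top of a mould that is home with it down. So the mould must slide in beneath along the channel.
- turnbutton_pivot (a point): Vertical pivot axis of the turnbutton, jig (-43, -45), on top of the bar at z 40; it sits on a round post of 13 mm radius. The red bar is 16 mm wide, reaches 80 mm from the pivot, z 28 to 40; when across, its face stands 5 mm behind a mould that is home.
- turnbutton (a joint): Turnbutton angle, rad: 0 = fully open (bar points to jig -x, beside the channel), 1.571 = fully across behind the mould (bar points to jig +y); stops at both. Clockwise from above as it grows. May start partly across: below about 0.1 it leaves the entry clear, beyond that it is in the mould's way. Light friction, about 1 N at the knob; it stays where left.
- turnbutton_knob (a point): Top centre (z 82) of the turnbutton's black upright round knob, 18 mm diameter, z 40 to 82. It lies 70 mm along the bar from the pivot and 20 mm off the bar's centre line, on the side away from the mould: at jig (-113, -65) when open, (-63, +25) when across.
- plunger (a joint): Travel of the stamp plunger in m: 0 = up (at rest), 0.022 = down on its stop. Spring return: about 5 N to start it, about 12 N at the stop.
- plunger_top (a point): Top centre of the plunger's red mushroom head (48 mm diameter, flat top 34 mm across), above the gantry at jig (95, 0), 199 mm above the bench when up and 177 mm when down. It moves straight down.
- round_mould: Bystander: round white plaster mould, a disc 90 mm in diameter and 55 mm high with a shallow dished top. Origin at the centre of its underside.
- bowl: Bystander: small blue ceramic bowl, 96 mm across the rim, 45 mm high. Origin at the centre of its underside.
- core1: Bystander: tan tapered casting core standing upright, 50 mm in diameter at the foot, 82 mm high. Origin at the centre of its underside.
- core2: Bystander: tan tapered casting core, same as core1. Origin at the centre of its underside.
- core3: Bystander: tan tapered casting core, same as core1. Origin at the centre of its underside.
- jar: Bystander: amber glass jar with a white lid, 68 mm in diameter, 100 mm high. Origin at the centre of its underside.
There are look-alikes about, which are no part of the job. What is shaped like the mould but green or pink is not meant.

How it is judged:
By the outcome, as a careful person would: the job done as asked, in the order asked, and still so for the second after the job is handed in, with the robot touching nothing.
It also fails if it takes over 72 s, if anything falls off the work surface, if the arm or the gripper's body presses on something with over 40 N, if the wrist force passes 120 N, or if a joint passes its speed limit or range.

## Working session

There is one attempt and no reset: what is moved stays moved. The work goes in short steps, Python scripts to look and compute and a tool call to move; the robot and the scene stay as the last step left them, time stands still between calls to the robot, and variables do not carry over. Pictures are saved under pics/ and viewed, about 8 in all and at most 12, crops included, and the job is handed in when it is done.

Besides the shell and the picture viewer there is one more tool, called after ">>>" by a JSON object that holds its "api" and its "payload", one argument or row to a line. step_arm: Moves the arm, as the interface text tells. Its arguments: {"type":"object","properties":{"steps":{"type":"array"},"grip":{"type":"number"},"grip_force":{"type":"number"}},"required":["steps"]}

```bash
mkdir -p pics; python3 - <<'E'
from station import manip
import cv2,numpy as np
for n in("scene","top"):
    im=manip.grab_frame(n); cv2.imwrite(f"pics/{n}0.png",im[:,:,::-1])
    c=manip.get_calibration(n); print(n,c["camera_matrix"].round(1).tolist(),c["R"].round(3).tolist(),c["t"].round(3).tolist())
o=manip.get_obs();print({k:np.round(v,3).tolist() for k,v in o.items()})
E
```

```text
scene [[510.7, 0.0, 277.8], [0.0, 510.7, 211.2], [0.0, 0.0, 1.0]] [[0.568, 0.823, 0.006], [0.589, -0.401, -0.701], [-0.575, 0.401, -0.713]] [-0.27, -0.199, 1.754]
top [[441.9, 0.0, 284.0], [0.0, 441.9, 214.4], [0.0, 0.0, 1.0]] [[0.002, -1.0, -0.022], [-0.998, -0.001, -0.06], [0.059, 0.022, -0.998]] [-0.007, 0.496, 1.206]
{'clock': 0.1, 'qpos': [1.137, 0.6, -0.003, 1.6, 0.002, 0.943, -0.08], 'dq': [0.002, -0.001, -0.001, -0.002, -0.0, 0.001, 0.001], 'tau': [0.007, -77.799, 1.571, -25.863, 0.013, 0.005, 0.0], 'tcp_pos': [0.253, -0.679, 0.23], 'tool_rot': [-2.58, 1.791, 0.002], 'wrist_force': [-1.158, -0.436, -0.542], 'moment': [0.064, 0.019, 0.002], 'finger_gap': 0.997}
```

View pics/scene0.png

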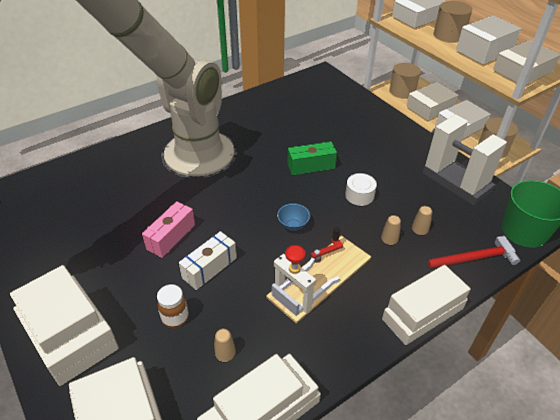

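View pics/top0.png

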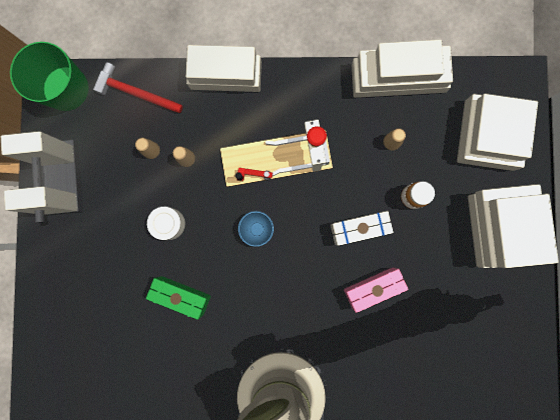

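Candidates for the mould in the top view are the white block with two blue bands (362,228), the pink block (377,290), the green block (177,298) and the plain white stacks at the edges. I choose the white banded one. The jig's board runs from its entry at left (222,168) to the gantry at right (316,140). The red turnbutton is at (253,174), with its knob at about (240,175). Next I measure these.

```bash
cat > h.py <<'E'
from station import manip
import cv2,numpy as np
def cal(n):
    c=manip.get_calibration(n); return c["camera_matrix"],c["R"],c["t"]
def unproj(n,uv,z):
    K,R,t=cal(n); uv=np.atleast_2d(uv).astype(float)
    d=(np.linalg.inv(K)@np.c_[uv,np.ones(len(uv))].T).T@R
    c=-R.T@t; s=(z-c[2])/d[:,2]; return c+d*s[:,None]
def proj(n,X):
    K,R,t=cal(n); p=(np.atleast_2d(X)@R.T+t)@K.T; return p[:,:2]/p[:,2:]
def jig2w(J,P):  # J=(x,y,yaw), P m
    P=np.atleast_2d(P).astype(float);c,s=np.cos(J[2]),np.sin(J[2])
    return np.c_[J[0]+c*P[:,0]-s*P[:,1],J[1]+s*P[:,0]+c*P[:,1],P[:,2]]
E
python3 - <<'E'
from h import *
from scipy.optimize import minimize
im=manip.grab_frame("top"); sc=manip.grab_frame("scene")
hsv=cv2.cvtColor(im,cv2.COLOR_RGB2HSV)
for th in("mould","jig","gantry","plunger","turnbutton"):
    for cam in("top",):
        for d in manip.silhouettes(cam,th)[:3]:
            v,u=np.nonzero(d["region"]); print(th,cam,round(d["confidence"],2),d["extent"],u.mean().round(1),v.mean().round(1),len(u))
# mould fit: silhouette of box projected vs. region, both cameras
def mask(cam,J,L,W,z0,z1):
    P=jig2w(J,[[a*L/2,b*W/2,z] for a in(-1,1) for b in(-1,1) for z in(z0,z1)])
    h=cv2.convexHull(proj(cam,P).astype(np.float32)); m=np.zeros((1680,2240),np.uint8)
    cv2.fillConvexPoly(m,np.round(h*4+1.5).astype(np.int32),1); return cv2.resize(m.astype(np.float32),(560,420),interpolation=cv2.INTER_AREA)
def best(cam,th,uv):
    ds=[d for d in manip.silhouettes(cam,th) if d["region"][uv[1],uv[0]]]; return ds[0]["region"].astype(np.float32)
T=best("top","mould",(350,232)); S=best("scene","mould",(205,265))
x0=unproj("top",[[362,228]],.07)[0]
f=lambda J:np.abs(mask("top",J,.15,.06,0,.07)-T).sum()/T.sum()+np.abs(mask("scene",J,.15,.06,0,.07)-S).sum()/S.sum()
r=minimize(f,[x0[0],x0[1],-1.4],method="Nelder-Mead",options=dict(initial_simplex=[[x0[0],x0[1],-1.4],[x0[0]+.02,x0[1],-1.4],[x0[0],x0[1]+.02,-1.4],[x0[0],x0[1],-1.2]],xatol=1e-4,fatol=1e-4))
print("mould",r.x.round(4),r.fun)
# board: wood colour outline
wood=cv2.inRange(hsv,(12,50,120),(32,255,255)); wood[:120]=0;wood[195:]=0;wood[:,:205]=0;wood[:,345:]=0
v,u=np.nonzero(wood);hull=cv2.convexHull(np.c_[u,v].astype(np.int32));print("minrect",cv2.minAreaRect(hull))
W=unproj("top",hull[:,0,:],.012);rr=cv2.minAreaRect((W[:,:2]).astype(np.float32)*1000);print("board mm",rr)
red=cv2.inRange(hsv,(0,150,90),(6,255,255))|cv2.inRange(hsv,(174,150,90),(180,255,255))
n,l,s,c=cv2.connectedComponentsWithStats(red)
for i in range(1,n):
    if s[i,4]>20: print("red",s[i],c[i].round(1), unproj("top",c[i],.199)[0].round(4))
cv2.imwrite("pics/c1.png",cv2.resize(im[115:255,210:400],None,fx=4.2,fy=4.2,interpolation=cv2.INTER_CUBIC)[:,:,::-1])
E
```

```text
mould top 0.76 [333.2, 213.1, 393.7, 247.9] 361.9 228.3 1357
mould top 0.71 [344.9, 267.7, 407.0, 313.5] 375.8 289.5 1583
mould top 0.65 [149.0, 278.9, 210.9, 317.7] 178.7 297.0 1605
jig top 0.92 [220.4, 120.4, 333.2, 187.1] 278.0 156.7 4486
gantry top 0.81 [222.4, 123.4, 330.5, 185.2] 277.7 156.8 4313
gantry top 0.24 [236.2, 170.7, 274.3, 180.8] 252.0 173.8 318
plunger top 0.63 [307.4, 124.1, 325.9, 148.4] 316.3 136.0 317
turnbutton top 0.62 [234.5, 169.7, 269.8, 182.3] 251.6 173.4 279
mould [ 0.4565 -0.2152 -1.3338] 0.09209083765745163
minrect ((275.834716796875, 157.73521423339844), (39.07550811767578, 108.1573715209961), 80.09581756591797)
board mm ((654.34033203125, 17.364517211914062), (110.2225112915039, 301.5583190917969), 9.900618553161621)
red [107  78  75  35 635] [144.6  94.9] [0.7718 0.325  0.199 ]
red [307 127  20  19 296] [316.4 135.8] [ 0.6709 -0.0863  0.199 ]
red [238 168  27  13 154] [250.1 172.1] [0.5847 0.0703 0.199 ]
```

View pics/c1.png

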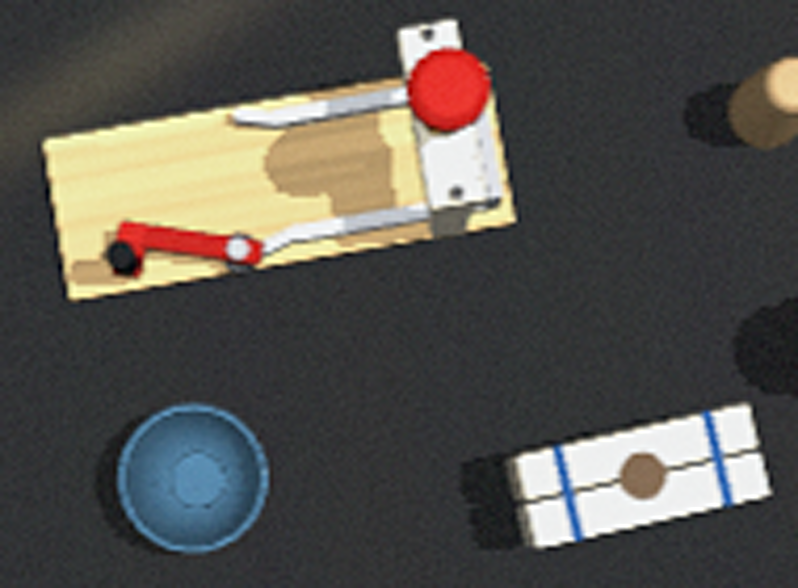

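The crop shows the white mould with blue bands and pour spot, its seam centred near (644,475) in the crop. The turnbutton is partly across (about 0.28 rad), with its black knob at crop (125,258), full-picture pixel (239.8,176.4). The board fit (110 x 302 mm) and the plunger position both agree with the given figures. I'll work out the targets now.

```bash
cat >> h.py <<'E'
J=(0.6560,0.0075,np.radians(-80.1))
def st():
    o=manip.get_obs();p=o["tcp_pos"];r=o["tool_rot"];yaw=np.degrees(2*np.arctan2(r[1],r[0]));yaw=(yaw+90)%180-90
    print("t",round(o["clock"],2),"tcp",np.round(p,4),"jawyaw",round(yaw,2),"F",np.round(o["wrist_force"],1),"gap",round(o["finger_gap"],3))
    return p,yaw
def knob(th): return np.array([-.043-.07*np.cos(th)-.02*np.sin(th),-.045+.07*np.sin(th)-.02*np.cos(th),.082])
E
python3 - <<'E'
from h import *
print("knob px ->",unproj("top",[[239.8,176.4]],.082).round(4))
print("plunger ->",jig2w(J,[[.095,0,.199]]).round(4))
print("board corners px",proj("top",jig2w(J,[[x,y,.012] for x in(-.16,.14) for y in(-.055,.055)])).round(1).tolist())
print("pivot px",proj("top",jig2w(J,[[-.043,-.045,.04]])).round(1))
for th in(0,.1,.2,.25,.3,.35,1.571): w=jig2w(J,[knob(th)]);print(th,w.round(4),proj("top",w).round(1))
st()
E
```

```text
knob px -> [[0.5916 0.109  0.082 ]]
plunger -> [[ 0.6723 -0.0861  0.199 ]]
board corners px [[226.1, 186.2], [219.8, 147.8], [332.3, 167.7], [325.3, 129.3]]
pivot px [[266.2 174. ]]
0 [[0.5725 0.1076 0.082 ]] [[240.2 183.6]]
0.1 [[0.5792 0.1105 0.082 ]] [[239.2 181.1]]
0.2 [[0.5862 0.1126 0.082 ]] [[238.4 178.5]]
0.25 [[0.5897 0.1135 0.082 ]] [[238.1 177.1]]
0.3 [[0.5933 0.1141 0.082 ]] [[237.9 175.8]]
0.35 [[0.5969 0.1146 0.082 ]] [[237.7 174.4]]
1.571 [[0.6698 0.0738 0.082 ]] [[253.3 146.9]]
t 0.55 tcp [ 0.2532 -0.6794  0.2313] jawyaw -69.56 F [ 0.4  0.2 -1.2] gap 0.998
```

>>> {"api": "step_arm", "payload": {
  "steps": [
    [4, 8, 5, 8],
    [6, 12, 5, 16],
    [8, 17, 5, 24],
    [10, 22, 5, 32],
    [12, 27, 5, 40],
    [14, 32, 5, 48],
    [16, 37, 5, 56],
    [18, 42, 5, 64]
  ],
  "grip": -0.2
}}

```text
clock: 1.35
tcp_pos: [0.4091, -0.3187, 0.2815]
tool_rot: [3.137, -0.144, 0.001]
wrist_force: [0.6, -0.2, -1.1]
finger_gap: 0.599
```

```bash
python3 -c "
from h import *
p,y=st();print('to go cm',(np.array([.592,.112])-p[:2])*100,9.9-y)"
```

```text
t 1.35 tcp [ 0.4091 -0.3187  0.2815] jawyaw -5.24 F [ 0.6 -0.2 -1.1] gap 0.599
to go cm [18.28805463 43.07152618] 15.1390411487021
```

>>> {"api": "step_arm", "payload": {
  "steps": [
    [2, 5, 0, 5],
    [4, 10, 0, 10],
    [6, 15, 0, 15.1],
    [8.5, 20, 0, 15.1],
    [10.5, 25, 0, 15.1],
    [12.5, 30, 0, 15.1],
    [14.5, 35, 0, 15.1],
    [16.5, 39.5, 0, 15.1]
  ]
}}

```text
clock: 2.15
tcp_pos: [0.5628, 0.0505, 0.2818]
tool_rot: [3.129, 0.269, 0.002]
wrist_force: [1.3, -0.1, -0.2]
finger_gap: 0.601
```

>>> {"api": "step_arm", "payload": {
  "steps": [
    [2, 4, 0, 0],
    [2, 4, 0, 0],
    [2, 4, 0, 0]
  ]
}}

```text
clock: 2.45
tcp_pos: [0.5828, 0.0917, 0.2815]
tool_rot: [3.129, 0.273, 0.002]
wrist_force: [-0.1, -0.5, -0.0]
finger_gap: 0.602
```

```bash
python3 -c "
from h import *
p,y=st();print('to go cm',(np.array([.592,.112])-p[:2])*100,9.9-y)"
```

```text
t 2.45 tcp [0.5828 0.0917 0.2815] jawyaw 9.98 F [-0.1 -0.5 -0. ] gap 0.602
to go cm [0.922331  2.0273509] -0.08237837746313481
```

>>> {"api": "step_arm", "payload": {
  "steps": [
    [0.9, 2, -3, 0],
    [0.9, 2, -8, 0],
    [0.9, 2, -13, 0],
    [0.9, 2, -17, 0],
    [0.9, 2, -20, 0],
    [0.9, 2, -22.5, 0],
    [0.9, 2, -22.7, 0],
    [0.9, 2, -22.7, 0]
  ]
}}

```text
clock: 3.25
tcp_pos: [0.5916, 0.1104, 0.0547]
tool_rot: [3.128, 0.271, 0.0]
wrist_force: [-0.8, 1.2, 0.7]
finger_gap: 0.602
```

```bash
python3 -c "
from h import *
p,y=st()
cv2.imwrite('pics/k1.png',cv2.resize(manip.grab_frame('scene')[200:330,230:400],None,fx=4,fy=4,interpolation=cv2.INTER_CUBIC)[:,:,::-1])"
```

```text
t 3.25 tcp [0.5916 0.1104 0.0547] jawyaw 9.91 F [-0.8  1.2  0.7] gap 0.602
```

View pics/k1.png

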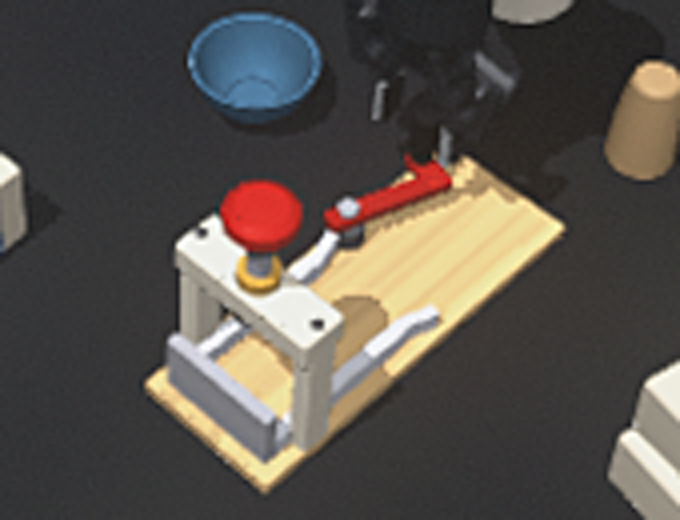

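The two fingers stand either side of the knob at crop (425,140), above the bar. I cage the knob loosely and swing it open.

>>> {"api": "step_arm", "payload": {
  "steps": [
    [0, 0, 0, 0],
    [0, 0, 0, 0],
    [0, 0, 0, 0],
    [0, 0, 0, 0],
    [-0.5, 0, 0, 0],
    [-1, 0, 0, 0],
    [-1.5, -0.1, 0, 0],
    [-1.8, -0.2, 0, 0]
  ],
  "grip": 0.5,
  "grip_force": 20
}}

```text
clock: 4.1
tcp_pos: [0.5734, 0.1089, 0.0555]
tool_rot: [3.129, 0.272, 0.002]
wrist_force: [1.7, 1.0, -0.1]
finger_gap: 0.252
```

>>> {"api": "step_arm", "payload": {
  "steps": [
    [-0.2, 0, 0, 0],
    [-0.3, -0.1, 0, 0],
    [-0.3, -0.1, 0, 0]
  ]
}}

```text
clock: 4.4
tcp_pos: [0.5715, 0.1086, 0.0556]
tool_rot: [-3.13, -0.273, -0.006]
wrist_force: [4.9, 0.8, -2.9]
finger_gap: 0.251
```

The turnbutton is at its open stop (4.9 N back along +x). I release it, rise, and go over the mould.

>>> {"api": "step_arm", "payload": {
  "steps": [
    [0.2, 0, 0, 0],
    [0.2, 0, 0, 0],
    [0.2, 0, 0, 0],
    [0.2, 0, 4, 0],
    [0.2, 0, 9, 0],
    [0.2, 0, 13, 0],
    [-1, -2, 15, 0],
    [-3, -6, 15, 1]
  ],
  "grip": 0
}}

```text
clock: 5.2
tcp_pos: [0.5434, 0.0514, 0.2089]
tool_rot: [-3.125, -0.306, -0.016]
wrist_force: [1.8, -1.1, 0.0]
finger_gap: 0.5
```

>>> {"api": "step_arm", "payload": {
  "steps": [
    [-1.8, -4.5, 0, 0.5],
    [-3.6, -9, 0, 1],
    [-5.4, -13.5, 0, 1.5],
    [-7.2, -18, 0, 1.5],
    [-9, -22.5, 0, 1.5],
    [-9.2, -23.5, 0, 1.5],
    [-9.2, -23.5, 0, 1.5],
    [-9.2, -23.5, 0, 1.5]
  ],
  "grip": -1
}}

```text
clock: 6.0
tcp_pos: [0.4518, -0.1825, 0.2089]
tool_rot: [-3.12, -0.348, -0.017]
wrist_force: [-0.2, 0.4, -0.1]
finger_gap: 0.999
```

```bash
python3 -c "
from h import *
p,y=st();print('to go cm',(np.array([.4495,-.186])-p[:2])*100,12.5-y)
im=manip.grab_frame('top');cv2.imwrite('pics/m1.png',cv2.resize(im[110:260,210:410],None,fx=4,fy=4,interpolation=cv2.INTER_CUBIC)[:,:,::-1])
m=np.array([.4565,-.2152]);
print(proj('top',[[m[0],m[1],.07]]))"
```

```text
t 6.0 tcp [ 0.4518 -0.1825  0.2089] jawyaw 12.74 F [-0.2  0.4 -0.1] gap 0.999
to go cm [-0.23097172 -0.3486652 ] -0.23797967570288847
[[363.28102822 228.0819218 ]]
```

View pics/m1.png

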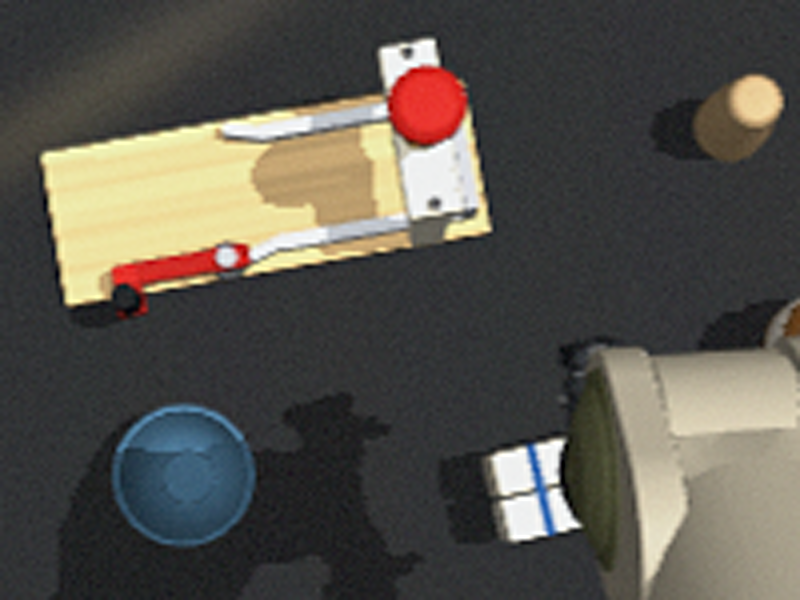

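The turnbutton is fully open, with the knob at crop (128,297) and the entry clear. The gripper is over the rear part of the mould, around the band at (540,490). I descend and grip.

>>> {"api": "step_arm", "payload": {
  "steps": [
    [-0.2, -0.3, -4, 0],
    [-0.2, -0.3, -8, 0],
    [-0.2, -0.3, -11, 0],
    [-0.2, -0.3, -13.5, 0],
    [-0.2, -0.3, -15.5, 0],
    [-0.2, -0.3, -17, 0],
    [-0.2, -0.3, -17.3, 0],
    [-0.2, -0.3, -17.3, 0]
  ]
}}

```text
clock: 6.85
tcp_pos: [0.4506, -0.1833, 0.0357]
tool_rot: [-3.118, -0.355, -0.016]
wrist_force: [-0.3, 0.6, 0.0]
finger_gap: 1.002
```

>>> {"api": "step_arm", "payload": {
  "steps": [
    [0, 0, 0, 0],
    [0, 0, 0, 0],
    [0, 0, 0, 0],
    [0, 0, 0, 0],
    [0, 0, 0, 0],
    [0, 0, 0, 0],
    [0, 0, 0, 0]
  ],
  "grip": 1,
  "grip_force": 95
}}

```text
clock: 7.55
tcp_pos: [0.4511, -0.183, 0.037]
tool_rot: [-3.118, -0.355, -0.019]
wrist_force: [-1.2, 2.3, 9.3]
finger_gap: 0.686
```

>>> {"api": "step_arm", "payload": {
  "steps": [
    [0, 0, 1, 0],
    [0, 0, 2, 0],
    [0, 0, 4, 0],
    [0, 0, 6, 0],
    [0, 0, 8, 0],
    [0, 0, 8, 0],
    [0, 0, 8, 0]
  ]
}}

```text
clock: 8.25
tcp_pos: [0.4509, -0.1836, 0.1174]
tool_rot: [-3.119, -0.354, -0.021]
wrist_force: [-0.4, -0.3, -6.2]
finger_gap: 0.687
```

```bash
python3 -c "
from h import *
p,y=st();print(manip.get_obs()['moment'],manip.get_obs()['tool_rot'])
cv2.imwrite('pics/g1.png',cv2.resize(manip.grab_frame('scene')[170:350,130:400],None,fx=2.9,fy=2.9,interpolation=cv2.INTER_CUBIC)[:,:,::-1])"
```

```text
t 8.25 tcp [ 0.4509 -0.1836  0.1174] jawyaw 12.94 F [-0.4 -0.3 -6.2] gap 0.687
[ 0.16712078  0.064392   -0.0053613 ] [-3.11916456 -0.35374044 -0.02059327]
```

View pics/g1.png

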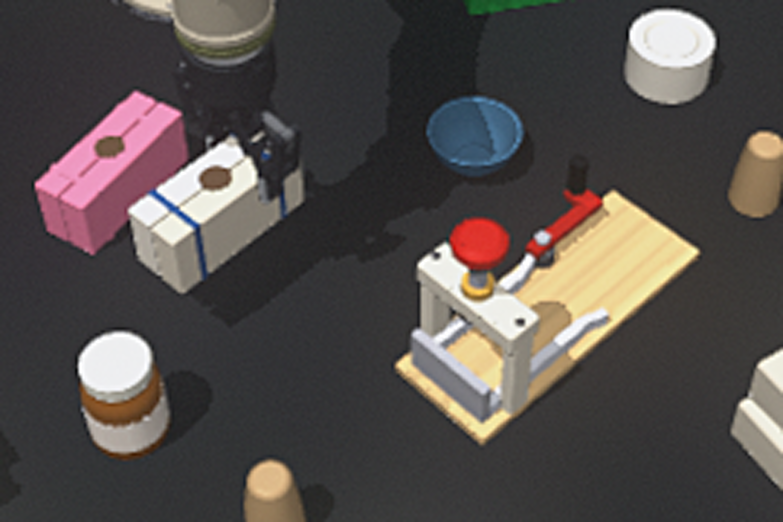

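The mould is held level at (215,180) in the crop, clear of the bench, and weighs about 6.2 N as expected. I carry it round the outside of the gantry to the entry.

>>> {"api": "step_arm", "payload": {
  "steps": [
    [0, 2, 2, 0],
    [0.1, 6, 4, -1],
    [0.2, 10.5, 4, -1.5],
    [0.3, 15, 4, -2],
    [0.4, 19.5, 4, -2.5],
    [0.5, 24, 4, -3],
    [0.6, 27.5, 4, -3],
    [1, 28.4, 4, -3]
  ]
}}

```text
clock: 9.1
tcp_pos: [0.46, 0.1054, 0.156]
tool_rot: [-3.124, -0.282, -0.018]
wrist_force: [0.0, -0.5, -5.0]
finger_gap: 0.686
```

>>> {"api": "step_arm", "payload": {
  "steps": [
    [3, 0.5, 0, 0],
    [7, 1.5, 0, 0],
    [11, 2.2, 0, 0],
    [14, 2.8, 0, 0],
    [16.5, 3, 0, 0],
    [17.3, 3.1, 0, 0],
    [17.3, 3.1, 0, 0]
  ]
}}

```text
clock: 9.8
tcp_pos: [0.6331, 0.1357, 0.1543]
tool_rot: [-3.125, -0.281, -0.015]
wrist_force: [-0.1, -1.3, -6.7]
finger_gap: 0.688
```

```bash
sed -i 's/0.6560,0.0075/0.6560,0.0060/' h.py; python3 - <<'E'
from h import *
p,y=st();print('to go cm',(jig2w(J,[[-.127,0,0]])[0,:2]-p[:2])*100,9.9-y)
im=manip.grab_frame('top')
cv2.imwrite('pics/e1.png',cv2.resize(im[100:230,170:350],None,fx=4.4,fy=4.4,interpolation=cv2.INTER_CUBIC)[:,:,::-1])
c=J[:2]+np.array([np.sin(np.radians(y)),-np.cos(np.radians(y))])*0; 
h=p[2]-.036
a=np.radians(y-90); R=(p[0],p[1],a)
print("pred mould top corners px",((proj('top',jig2w(R,[[x,s,h+.07] for x in(-.043,.107) for s in(-.03,.03)]))-[170,100])*4.4).round(0).tolist())
E
```

```text
t 9.8 tcp [0.6331 0.1357 0.1543] jawyaw 10.26 F [-0.1 -1.3 -6.7] gap 0.688
to go cm [ 0.10598699 -0.45715031] -0.36469958171611516
pred mould top corners px [[167.0, 300.0], [148.0, 193.0], [438.0, 251.0], [419.0, 143.0]]
```

View pics/e1.png

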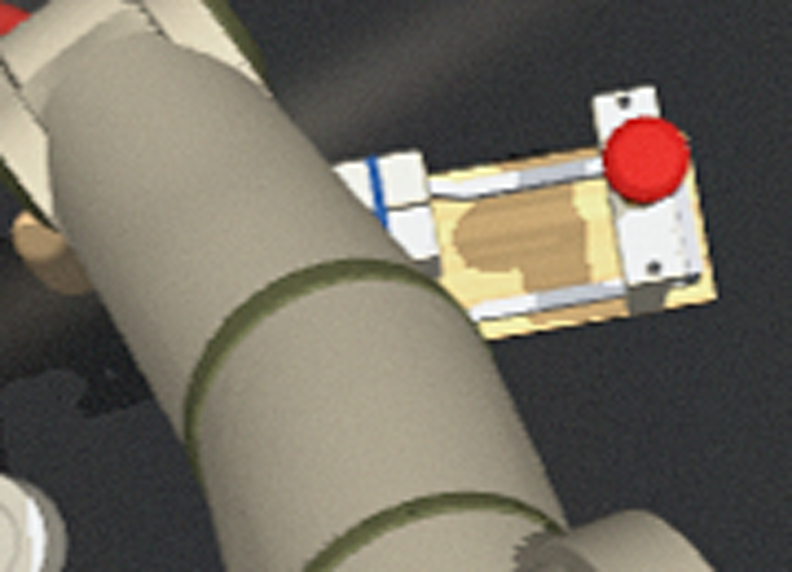

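```bash
python3 - <<'E'
from h import *
im=manip.grab_frame('top');p,y=st()
hsv=cv2.cvtColor(im,cv2.COLOR_RGB2HSV)
red=(cv2.inRange(hsv,(0,150,90),(6,255,255))|cv2.inRange(hsv,(174,150,90),(180,255,255)));red[:,:290]=0;red[:120]=0
v,u=np.nonzero(red[:160]);pl=np.array([u.mean(),v.mean()]);print(pl)
P=unproj('top',pl,.199)[0]
for q in([424,152],[440,257],[428,205]):
    X=unproj('top',np.array(q)/4.4+[170,100],.188)[0]; d=X-P; c,s=np.cos(J[2]),np.sin(J[2])
    e=X[:2]-p[:2];a=np.radians(y-90)
    print(q,X.round(4),"jig rel plunger mm",((d[0]*c+d[1]*s)*1000).round(1),((-d[0]*s+d[1]*c)*1000).round(1),"tool frame mm",((e[0]*np.cos(a)+e[1]*np.sin(a))*1000).round(1),((-e[0]*np.sin(a)+e[1]*np.cos(a))*1000).round(1))
g=cv2.cvtColor(im,cv2.COLOR_RGB2GRAY)
for col in(256,260,263): print(col,g[128:165,col].tolist())
E
```

```text
t 9.9 tcp [0.6314 0.1358 0.1549] jawyaw 10.32 F [-0.4  0.1 -5.3] gap 0.685
[316.32542373 135.80677966]
[424, 152] [0.6771 0.0328 0.188 ] jig rel plunger mm -116.2 26.5 tool frame mm 109.5 26.5
[440, 257] [0.6193 0.0239 0.188 ] jig rel plunger mm -117.3 -32.0 tool frame mm 107.9 -32.0
[428, 205] [0.6479 0.0305 0.188 ] jig rel plunger mm -119.0 -2.7 tool frame mm 106.5 -2.7
256 [68, 56, 59, 58, 55, 55, 47, 81, 202, 225, 204, 192, 194, 161, 136, 131, 105, 78, 83, 83, 89, 92, 94, 107, 121, 119, 131, 129, 131, 136, 135, 113, 76, 78, 91, 108, 135]
260 [55, 56, 57, 54, 57, 49, 62, 150, 246, 240, 240, 240, 239, 240, 239, 238, 240, 243, 235, 98, 195, 245, 241, 240, 243, 245, 245, 205, 122, 111, 127, 125, 99, 74, 79, 98, 111]
263 [61, 51, 51, 53, 48, 44, 102, 249, 242, 239, 240, 240, 239, 240, 239, 240, 239, 241, 202, 111, 247, 242, 239, 240, 240, 239, 239, 240, 242, 244, 216, 129, 112, 92, 71, 75, 97]
```

>>> {"api": "step_arm", "payload": {
  "steps": [
    [0.3, 0, 0, -0.4],
    [0.3, 0, -3, -0.4],
    [0.3, 0, -6, -0.4],
    [0.3, 0, -8, -0.4],
    [0.3, 0, -9.5, -0.4],
    [0.3, 0, -10.2, -0.4],
    [0.3, 0, -10.2, -0.4]
  ]
}}

```text
clock: 10.6
tcp_pos: [0.634, 0.1358, 0.0524]
tool_rot: [-3.126, -0.272, -0.012]
wrist_force: [-0.5, -0.4, -4.5]
finger_gap: 0.687
```

```bash
python3 - <<'E'
from h import *
im=manip.grab_frame('top');p,y=st()
e=p[:2]-np.array(J[:2]);c,s=np.cos(J[2]),np.sin(J[2]);print("tool in jig mm",(e[0]*c+e[1]*s)*1e3,(-e[0]*s+e[1]*c)*1e3)
g=manip.grab_frame('scene')
a=cv2.resize(im[110:195,210:345],None,fx=4,fy=4,interpolation=cv2.INTER_CUBIC);b=cv2.resize(g[195:320,245:380],(540,500),interpolation=cv2.INTER_CUBIC)[:240+240]
b=cv2.resize(b,None,fx=.5,fy=.5); o=np.zeros((340+b.shape[0],540,3),np.uint8);o[:340]=a;o[340:,:b.shape[1]]=b
cv2.imwrite('pics/e2.png',o[:,:,::-1])
E
```

```text
t 10.65 tcp [0.6345 0.1359 0.0532] jawyaw 9.92 F [-0.6  0.3 -4.6] gap 0.687
tool in jig mm -131.6982079163256 1.1469139685122351
```

View pics/e2.png

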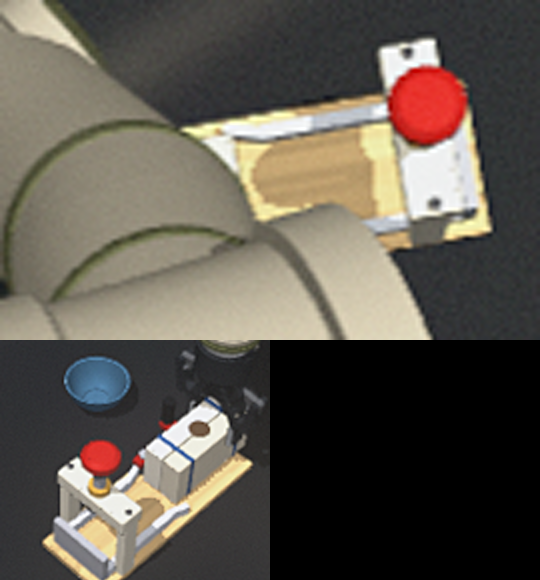

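The mould is upright over the board, its front end at crop (235,165) centred between the flared rails. I lower it onto the board and slide, watching the force.

>>> {"api": "step_arm", "payload": {
  "steps": [
    [0, 0, -0.2, 0],
    [0, 0, -0.4, 0],
    [0.2, -1, -0.4, 0],
    [0.3, -2, -0.4, 0],
    [0.5, -3, -0.4, 0],
    [0.7, -4, -0.4, 0]
  ]
}}

```text
clock: 11.3
tcp_pos: [0.6421, 0.0943, 0.0497]
tool_rot: [-3.126, -0.27, -0.015]
wrist_force: [0.3, 0.9, -5.8]
finger_gap: 0.683
```

>>> {"api": "step_arm", "payload": {
  "steps": [
    [0.1, -1, -0.1, 0],
    [0.3, -2, -0.2, 0],
    [0.5, -3, -0.2, 0],
    [0.6, -4, -0.2, 0],
    [0.8, -5, -0.2, 0],
    [1, -6, -0.2, 0],
    [1.2, -7, -0.2, 0],
    [1.2, -7, -0.2, 0]
  ]
}}

```text
clock: 12.1
tcp_pos: [0.6556, 0.0236, 0.0491]
tool_rot: [-3.126, -0.268, -0.02]
wrist_force: [0.9, 1.0, 5.2]
finger_gap: 0.686
```

```bash
cat >> h.py <<'E'
def tj():
    p,y=st();e=p[:2]-np.array(J[:2]);c,s=np.cos(J[2]),np.sin(J[2]);print("tool in jig mm",((e[0]*c+e[1]*s)*1e3).round(1),((-e[0]*s+e[1]*c)*1e3).round(1))
E
python3 -c "
from h import *
tj()"
```

```text
t 12.1 tcp [0.6556 0.0236 0.0491] jawyaw 9.81 F [0.9 1.  5.2] gap 0.686
tool in jig mm -17.4 2.7
```

>>> {"api": "step_arm", "payload": {
  "steps": [
    [0.1, -0.7, 0, 0],
    [0.2, -1.4, 0, 0],
    [0.3, -2, 0, 0],
    [0.35, -2.4, 0, 0],
    [0.4, -2.7, 0, 0],
    [0.4, -2.7, 0, 0]
  ]
}}

```text
clock: 12.7
tcp_pos: [0.6598, -0.0041, 0.0492]
tool_rot: [-3.126, -0.268, -0.021]
wrist_force: [1.0, 0.4, 0.5]
finger_gap: 0.686
```

```bash
python3 -c "
from h import *
tj()"
```

```text
t 12.7 tcp [ 0.6598 -0.0041  0.0492] jawyaw 9.78 F [1.  0.4 0.5] gap 0.686
tool in jig mm 10.6 2.0
```

>>> {"api": "step_arm", "payload": {
  "steps": [
    [0, -0.2, 0, 0],
    [0, -0.4, 0, 0],
    [0.1, -0.5, 0, 0],
    [0.1, -0.5, 0, 0]
  ]
}}

```text
clock: 13.1
tcp_pos: [0.6597, -0.0062, 0.0492]
tool_rot: [-3.123, -0.271, -0.019]
wrist_force: [-3.4, 10.0, 1.8]
finger_gap: 0.686
```

The mould reached the end stop, with a 10 N reaction at tool jig x of about 12.7 mm (13 expected). I release and rise.

>>> {"api": "step_arm", "payload": {
  "steps": [
    [0, -0.1, 0, 0],
    [0, -0.1, 0, 0],
    [0, -0.1, 0, 0],
    [0, -0.1, 0, 0],
    [0, 0, 0, 0],
    [0, 0, 0, 0]
  ],
  "grip": -0.9
}}

```text
clock: 13.7
tcp_pos: [0.6598, -0.0062, 0.0492]
tool_rot: [-3.123, -0.271, -0.019]
wrist_force: [-0.4, 0.3, -0.4]
finger_gap: 0.954
```

>>> {"api": "step_arm", "payload": {
  "steps": [
    [0, 0.1, 2, 0],
    [0, 0.3, 5, 0],
    [0, 0.5, 9, 0],
    [0, 2, 13, 0],
    [0, 5, 15, 0],
    [0, 8, 16, 0],
    [0, 12, 16, 0],
    [0, 12, 16, 0]
  ]
}}

```text
clock: 14.5
tcp_pos: [0.6592, 0.1212, 0.2105]
tool_rot: [-3.118, -0.282, -0.022]
wrist_force: [-0.2, 0.4, -0.7]
finger_gap: 0.95
```

```bash
python3 -c "
from h import *
tj();p,y=st()
k=jig2w(J,[knob(0)]);print('knob to go',(k[0,:2]-p[:2])*100,9.9-y)
for th in np.linspace(0,np.pi/2,9): print(((jig2w(J,[knob(th)])-k)[0,:2]*100).round(2))
g=manip.grab_frame('scene')
cv2.imwrite('pics/h1.png',cv2.resize(g[190:330,235:385],None,fx=4,fy=4,interpolation=cv2.INTER_CUBIC)[:,:,::-1])"
```

```text
t 14.5 tcp [0.6592 0.1212 0.2105] jawyaw 10.34 F [-0.2  0.4 -0.7] gap 0.95
tool in jig mm -112.9 22.9
t 14.5 tcp [0.6592 0.1212 0.2105] jawyaw 10.34 F [-0.2  0.4 -0.7] gap 0.95
knob to go [-8.66142521 -1.50653829] -0.43747273141932475
[0. 0.]
[1.34 0.49]
[2.75 0.72]
[4.17 0.66]
[5.56 0.33]
[ 6.86 -0.27]
[ 8.01 -1.11]
[ 8.98 -2.16]
[ 9.73 -3.38]
```

View pics/h1.png

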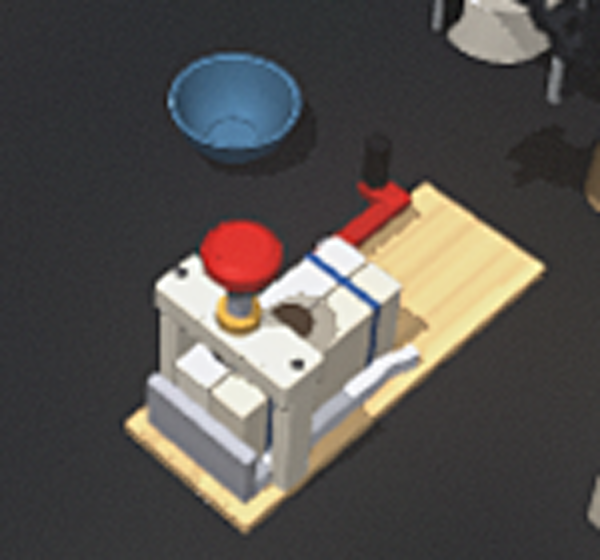

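The mould is home under the gantry, touching the end stop at crop (210,400), and upright. The turnbutton is still open with its knob at (376,165). Next I grip the knob.

>>> {"api": "step_arm", "payload": {
  "steps": [
    [-4, -0.7, 0, -0.4],
    [-7.5, -1.3, 0, -0.4],
    [-8.6, -1.5, -2, -0.4],
    [-8.6, -1.5, -6, -0.4],
    [-8.6, -1.5, -10, -0.4],
    [-8.6, -1.5, -13, -0.4],
    [-8.6, -1.5, -15.4, -0.4],
    [-8.6, -1.5, -15.4, -0.4]
  ],
  "grip": -0.2
}}

```text
clock: 15.35
tcp_pos: [0.5716, 0.1012, 0.0528]
tool_rot: [-3.123, -0.267, -0.012]
wrist_force: [-0.5, -0.5, -0.2]
finger_gap: 0.601
```

>>> {"api": "step_arm", "payload": {
  "steps": [
    [0, 0, 0, 0],
    [0, 0, 0, 0],
    [0, 0, 0, 0],
    [0, 0, 0, 0],
    [0, 0, 0, 0],
    [0, 0, 0, 0]
  ],
  "grip": 1,
  "grip_force": 20
}}

```text
clock: 15.95
tcp_pos: [0.5747, 0.1011, 0.0542]
tool_rot: [-3.123, -0.265, -0.021]
wrist_force: [8.4, 0.3, -9.4]
finger_gap: 0.197
```

>>> {"api": "step_arm", "payload": {
  "steps": [
    [0.6, 0.25, 0, 0],
    [1.3, 0.5, 0, 0],
    [2, 0.6, 0, 0],
    [2.75, 0.7, 0, 0],
    [3.5, 0.7, 0, 0],
    [4.2, 0.65, 0, 0],
    [4.9, 0.5, 0, 0],
    [5.5, 0.35, 0, 0]
  ]
}}

```text
clock: 16.75
tcp_pos: [0.6302, 0.1034, 0.0545]
tool_rot: [-3.124, -0.263, -0.02]
wrist_force: [-5.8, -2.2, 1.2]
finger_gap: 0.205
```

```bash
python3 -c "
from h import *
tj()"
```

```text
t 16.75 tcp [0.6302 0.1034 0.0545] jawyaw 9.63 F [-5.8 -2.2  1.2] gap 0.205
tool in jig mm -100.4 -8.6
```

>>> {"api": "step_arm", "payload": {
  "steps": [
    [0.65, -0.25, 0, 0],
    [1.3, -0.6, 0, 0],
    [1.9, -1, 0, 0],
    [2.4, -1.4, 0, 0],
    [2.9, -1.9, 0, 0],
    [3.4, -2.5, 0, 0],
    [3.8, -3.1, 0, 0],
    [4, -3.7, 0, 0]
  ]
}}

```text
clock: 17.55
tcp_pos: [0.6709, 0.067, 0.0548]
tool_rot: [-3.123, -0.264, -0.021]
wrist_force: [-1.9, 1.5, -3.3]
finger_gap: 0.201
```

```bash
python3 -c "
from h import *
tj();g=manip.grab_frame('scene')
cv2.imwrite('pics/l1.png',cv2.resize(g[190:330,235:385],None,fx=4,fy=4,interpolation=cv2.INTER_CUBIC)[:,:,::-1])"
```

```text
t 17.55 tcp [0.6709 0.067  0.0548] jawyaw 9.65 F [-1.9  1.5 -3.3] gap 0.201
tool in jig mm -57.5 25.1
```

View pics/l1.png

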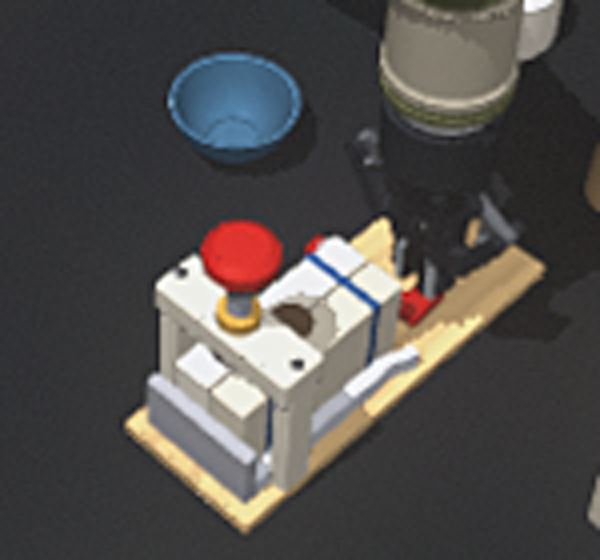

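The bar is nearly across behind the mould, its tip at (418,305), so I push on to the stop.

>>> {"api": "step_arm", "payload": {
  "steps": [
    [0, -0.2, 0, 0],
    [0.1, -0.4, 0, 0],
    [0.1, -0.4, 0, 0]
  ]
}}

```text
clock: 17.9
tcp_pos: [0.6731, 0.0622, 0.0549]
tool_rot: [-3.122, -0.262, -0.025]
wrist_force: [0.5, 4.9, -6.1]
finger_gap: 0.205
```

>>> {"api": "step_arm", "payload": {
  "steps": [
    [0, -0.2, 0, 0],
    [0, -0.4, 0, 0],
    [0, -0.4, 0, 0]
  ]
}}

```text
clock: 18.2
tcp_pos: [0.6732, 0.0619, 0.0549]
tool_rot: [-3.118, -0.266, -0.027]
wrist_force: [-0.2, 10.8, -7.9]
finger_gap: 0.2
```

>>> {"api": "step_arm", "payload": {
  "steps": [
    [0, 0, 0, 0],
    [0, 0, 0, 0],
    [0, 0, 0, 0],
    [0, 0, 0, 0],
    [0, 0.1, 3, 0],
    [0, 0.1, 8, 0],
    [0, 0.1, 13, 0],
    [0, 0.1, 18, 0]
  ],
  "grip": 0.1
}}

```text
clock: 19.0
tcp_pos: [0.673, 0.0623, 0.2369]
tool_rot: [-3.118, -0.266, -0.026]
wrist_force: [0.9, -0.2, -1.1]
finger_gap: 0.454
```

>>> {"api": "step_arm", "payload": {
  "steps": [
    [0, 0, 5, 0],
    [-3, -3, 6, 0],
    [-6, -7, 6, 0],
    [-9, -11, 6, 0],
    [-12, -15, 6, 0],
    [-15, -19, 6, 0],
    [-17, -22, 6, 0],
    [-17, -22, 6, 0]
  ],
  "grip": 1
}}

```text
clock: 19.8
tcp_pos: [0.4998, -0.163, 0.297]
tool_rot: [-3.122, -0.254, -0.023]
wrist_force: [1.0, 0.4, 1.2]
finger_gap: -0.001
```

```bash
python3 - <<'E'
from h import *
st();im=manip.grab_frame('top');g=manip.grab_frame('scene')
a=cv2.resize(im[110:200,210:345],None,fx=5,fy=5,interpolation=cv2.INTER_CUBIC)
o=np.zeros((450+0,675,3),np.uint8);o[:450]=a
cv2.imwrite('pics/n1.png',o[:,:,::-1])
for th in(1.45,1.571):
  print(th,"knob crop px",((proj('top',jig2w(J,[knob(th)]))-[210,110])*5).round(0),"bar tip",((proj('top',jig2w(J,[[-.043-.08*np.cos(th),-.045+.08*np.sin(th),.04]]))-[210,110])*5).round(0))
print("mould rear top corners",((proj('top',jig2w(J,[[-.03,-.03,.082],[-.03,.03,.082]]))-[210,110])*5).round(0).tolist(),"pivot",((proj('top',jig2w(J,[[-.043,-.045,.04]]))-[210,110])*5).round(0))
hsv=cv2.cvtColor(im,cv2.COLOR_RGB2HSV)
red=(cv2.inRange(hsv,(0,150,90),(6,255,255))|cv2.inRange(hsv,(174,150,90),(180,255,255)))
red[:,:220]=0;red[:120]=0;red[200:]=0;red[:,340:]=0
v,u=np.nonzero(red);m=u<295
W=unproj('top',np.c_[u[m],v[m]],.04);d=W[:,:2]-np.array(J[:2]);c,s=np.cos(J[2]),np.sin(J[2])
A=np.c_[d[:,0]*c+d[:,1]*s,-d[:,0]*s+d[:,1]*c]*1e3
for lo in range(-60,50,10):
    k=(A[:,1]>=lo)&(A[:,1]<lo+10)
    if k.sum(): print(lo,k.sum(),A[k,0].min().round(1),A[k,0].max().round(1))
p=unproj('top',[[u[~m].mean(),v[~m].mean()]],.199)[0];print("plunger",p.round(4))
E
```

```text
t 19.8 tcp [ 0.4998 -0.163   0.297 ] jawyaw 9.29 F [1.  0.4 1.2] gap -0.001
1.45 knob crop px [[205. 193.]] bar tip [[242. 181.]]
1.571 knob crop px [[219. 185.]] bar tip [[259. 177.]]
mould rear top corners [[298.0, 276.0], [279.0, 165.0]] pivot [[284. 320.]]
-60 18 -52.3 -37.9
-50 1 -51.3 -51.3
-40 13 -51.3 -37.4
-30 19 -50.8 -36.9
-20 18 -50.7 -37.8
-10 18 -49.8 -37.7
0 19 -51.1 -37.2
10 28 -70.4 -38.1
20 25 -56.0 -38.4
30 11 -56.8 -37.5
plunger [ 0.671  -0.0862  0.199 ]
```

View pics/n1.png

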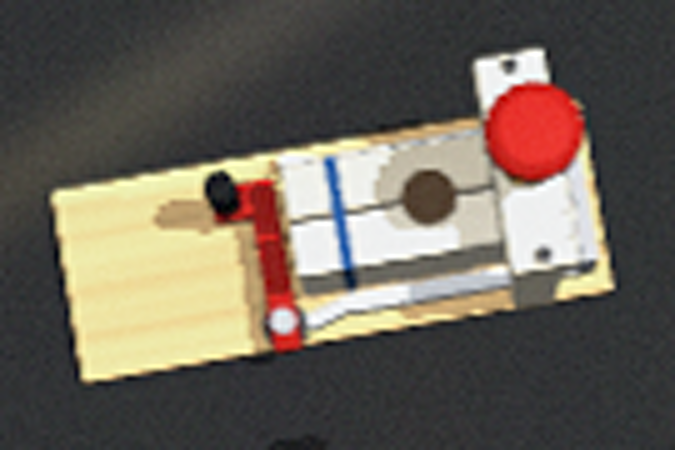

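The bar is square across behind the mould: its face is constant at jig x of about -37.5, from the pivot (284,320) to the tip (262,185). The mould's rear corners (277,160) and (297,278) lie where home predicts. Next is the plunger.

>>> {"api": "step_arm", "payload": {
  "steps": [
    [4, 1.8, 0, 0],
    [8, 3.5, 0, 0],
    [12, 5.3, 0, 0],
    [15, 6.6, 0, 0],
    [17.2, 7.6, 0, 0],
    [17.2, 7.6, -3, 0],
    [17.2, 7.6, -6, 0],
    [17.2, 7.6, -8, 0]
  ]
}}

```text
clock: 20.7
tcp_pos: [0.675, -0.08, 0.2151]
tool_rot: [-3.118, -0.266, -0.026]
wrist_force: [-0.8, 0.5, -0.0]
finger_gap: 0.002
```

>>> {"api": "step_arm", "payload": {
  "steps": [
    [0, 0, 0, 0],
    [0, 0, 0, 0]
  ]
}}

```text
clock: 20.9
tcp_pos: [0.6756, -0.0779, 0.2151]
tool_rot: [-3.116, -0.27, -0.025]
wrist_force: [0.3, -0.8, -0.3]
finger_gap: 0.003
```

>>> {"api": "step_arm", "payload": {
  "steps": [
    [-0.2, -0.9, 0, 0],
    [-0.2, -0.9, 0, 0],
    [-0.2, -0.9, -1, 0],
    [-0.2, -0.9, -1.8, 0],
    [-0.2, -0.9, -2.4, 0],
    [-0.2, -0.9, -3, 0],
    [-0.2, -0.9, -3.5, 0],
    [-0.2, -0.9, -3.7, 0]
  ]
}}

```text
clock: 21.7
tcp_pos: [0.6739, -0.0872, 0.1784]
tool_rot: [-3.117, -0.269, -0.026]
wrist_force: [-1.9, -1.8, 11.3]
finger_gap: -0.002
```

>>> {"api": "step_arm", "payload": {
  "steps": [
    [0, 0, -0.2, 0],
    [0, 0, -0.4, 0],
    [0, 0, -0.5, 0],
    [0, 0, -0.5, 0]
  ]
}}

```text
clock: 22.1
tcp_pos: [0.6741, -0.0872, 0.177]
tool_rot: [-3.119, -0.269, -0.029]
wrist_force: [-11.1, -0.4, 32.6]
finger_gap: 0.001
```

The plunger is on its stop (z 0.177, force well above the spring's 12 N). I hold it, then lift off.

>>> {"api": "step_arm", "payload": {
  "steps": [
    [0.05, 0, -0.3, 0],
    [0.05, 0, -0.3, 0],
    [0.05, 0, -0.3, 0],
    [0.05, 0, -0.3, 0],
    [0.05, 0, -0.3, 0]
  ]
}}

```text
clock: 22.6
tcp_pos: [0.6741, -0.0872, 0.177]
tool_rot: [-3.12, -0.269, -0.03]
wrist_force: [-11.0, -0.6, 30.4]
finger_gap: -0.002
```

>>> {"api": "step_arm", "payload": {
  "steps": [
    [0, 0, 0.8, 0],
    [0, 0, 1.6, 0],
    [0, 0, 2.6, 0],
    [0, 0, 4.5, 0],
    [0, 0, 8, 0],
    [-3, -2, 11, 0],
    [-7, -4, 12, 0],
    [-11, -6, 12, 0]
  ]
}}

```text
clock: 23.4
tcp_pos: [0.5637, -0.1474, 0.2981]
tool_rot: [-3.121, -0.27, -0.033]
wrist_force: [0.2, -2.0, -0.3]
finger_gap: 0.003
```

>>> {"api": "step_arm", "payload": {
  "steps": [
    [-4, -2, 0, 0],
    [-7, -3, 0, 0],
    [-7, -3, 0, 0]
  ]
}}

```text
clock: 23.7
tcp_pos: [0.4895, -0.1795, 0.2977]
tool_rot: [-3.123, -0.264, -0.028]
wrist_force: [0.6, -0.2, -0.9]
finger_gap: 0.002
```

```bash
python3 - <<'E'
from h import *
st();im=manip.grab_frame('top');g=manip.grab_frame('scene')
a=cv2.resize(im[110:250,130:430],None,fx=2.6,fy=2.6,interpolation=cv2.INTER_CUBIC);b=cv2.resize(g[200:330,130:450],None,fx=1.8,fy=1.8,interpolation=cv2.INTER_CUBIC)
o=np.zeros((600,780,3),np.uint8);o[:a.shape[0],:a.shape[1]]=a;o[a.shape[0]:a.shape[0]+b.shape[0],:b.shape[1]]=b[:600-a.shape[0]]
cv2.imwrite('pics/z1.png',o[:,:,::-1])
hsv=cv2.cvtColor(im,cv2.COLOR_RGB2HSV)
red=(cv2.inRange(hsv,(0,150,90),(6,255,255))|cv2.inRange(hsv,(174,150,90),(180,255,255)))
red[:,:220]=0;red[:120]=0;red[200:]=0;red[:,340:]=0
v,u=np.nonzero(red);m=u>295;print("plunger px",u[m].mean(),v[m].mean(),"bar",u[~m].mean(),v[~m].mean())
E
```

```text
t 23.7 tcp [ 0.4895 -0.1795  0.2977] jawyaw 9.65 F [ 0.6 -0.2 -0.9] gap 0.002
plunger px 316.2828282828283 135.84511784511784 bar 263.1860465116279 159.69767441860466
```

View pics/z1.png

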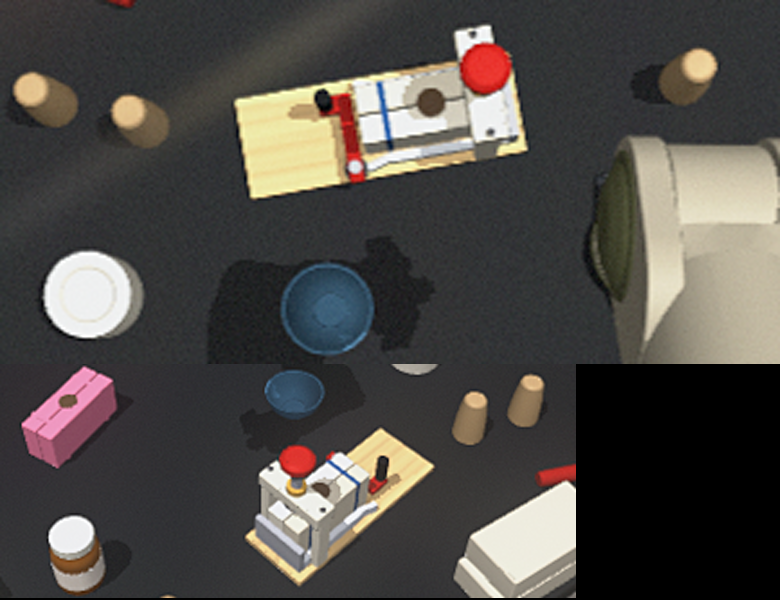

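The mould is home and the bar is across at (347,135). The plunger is back up: its head's pixel (316.3,135.8) is the same as at the start. The bystanders have not moved and the arm is clear, so I hand in.

```bash
python3 -c "
from station import manip
print(manip.job_done())"
```

```text
the job is handed in; nothing more can be done
None
```

The job is done and handed in at about 24 s on the robot clock; no verdict came back.

**What I did**
- I opened the turnbutton, which started about 0.28 rad across, to its stop.
- I carried the blue-banded mould upright round the gantry and lowered it at the channel entry. I then slid it in until the end stop pushed back with 10 N.
- I swung the turnbutton across to its stop, where it pushed back with about 11 N.
- I pressed the plunger to z 0.177 m at 30–33 N, held it at least 0.5 s and let it spring back.

**Last checks**
- **Lock:** before pressing, the bar measured square across behind the mould. The final picture shows it still across, with the mould home.
- **Plunger:** the head is back at its starting pixel.
- **Bystanders:** those I could see look unmoved, by eye only.
- **Arm:** it is clear of everything, with the wrist force near zero.

**What disagreed**
- **Mould against tool:** before insertion, the camera showed the mould 3–4 mm sideways from where the tool pose put it. A second reading brought the two within 1 mm, and I shifted the mould 3 mm before lowering it.
- **Turnbutton:** at the closed stop the tool was about 5 mm farther along than the knob geometry predicted. I put this down to the knob sitting off-centre in the pads, as the picture showed the bar fully across.

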